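# Lock the watch strongbox with its bar

### The job

Shut the strongbox's lid and lock it for the night. With the lid down, lift the locking bar out of its wooden cradle by the shank, lay it in the saddle on the lid with its tip started in the barrel and let go; then take it again by its red knob and slide it home, past the spring catch, until the collar stops against the saddle and the catch drops. Don't drop or force the bar, and leave everything else where it stands.

Things in the scene. Friction and masses are not known exactly. Their poses are not given: they have to be found in the camera images.
- bar_mid (a point): locking bar: round steel bar with a red knob, 198 mm long, 0.3 kg. This point is on its axis half-way along, within 5 mm of the centre of mass; the bar's own y axis runs along it to the tip (it may be rolled about y). Shank 16 mm across, back to the collar's front face 61 mm behind this point (160 mm behind the tip). At the start it lies level in the cradle, axis 45 mm above the bench.
- bar_tip (a point): the bar's tip, on its axis, 99 mm ahead (+y) of bar_mid. From the tip back: nose cone 14 mm long from 8 to 16 mm across, plain land to 16 mm, catch groove 9 mm across from 16 to 30 mm, its rear flank sloped to 38 mm, then the plain 16 mm shank
- bar_knob (a point): centre of the bar's red knob, 26 mm across and 32 mm long, on its axis, 83 mm behind (-y of) bar_mid. Just ahead of the knob is a steel collar 28 mm across, 6 mm thick
- cradle: dark wooden cradle 70 x 216 x 60 mm, fixed; origin under its centre, y along the bar to its tip. At the -y end knob and collar sit in an open-topped pocket, its cheeks 2 mm higher than the knob, so the knob cannot be gripped there; the bar lifts straight up. A shallow open V at y = +50 mm (14 mm long) carries the shank; from y = -55 to +40 mm the shank is free on both sides, 25 mm clear of the base board.
- strongbox: dark blue steel strongbox 152 (x) x 240 (y) x 70 mm, fixed; origin under its centre. The -y half of its top is a hinged lid with an open saddle and a barrel, the +y half a fixed deck with the keeper. The bar runs along the box's +y on the line x = 0: saddle (y -120 to -96 mm), barrel (-45 to -9), keeper (+5 to +45). Nothing stands beyond the box's -y end (y = -120 mm).
- lid (a joint): angle of the hinged lid, 0 shut, positive open (rad); hinged along the box's rear (+x) edge, 70 mm above the bench, 150 mm wide. It starts ajar, its front (-x) edge raised, and stays where it is left (stiff hinge); a few newtons down near its front edge shut it. The lid plate is bare from its front edge to x = -30 mm of the box
- saddle (a point): centre of the open-topped saddle on the lid, on the axis of a bar lying in it, 93 mm above the bench when the lid is shut. Saddle 24 mm long, 20 mm between cheeks that flare outwards above the axis up to 107 mm above the bench. Axes as the strongbox's. The bar is home when its collar stops against the saddle's -y face, 12 mm behind this point.
- barrel_mouth (a point): centre of the flared mouth of the barrel on the lid, 94 mm above the bench when the lid is shut, 63 mm ahead (+y) of the saddle centre. Round bore 20 mm across and 36 mm long along +y; the mouth flares to about 29 mm. Axes as the strongbox's. A bar left started in the barrel droops by some 3 to 5 mm at its knob; held level, axis at 94 mm, it slides freely, but pushed while drooping it binds.
- keeper_mouth (a point): centre of the flared mouth of the keeper on the fixed deck, 94 mm above the bench, 50 mm ahead (+y) of barrel_mouth. Round bore 20 mm across along +y, closed 40 mm in; with the bar home its tip stands 35 mm inside. Axes as the strongbox's.
- catch (a joint): lift of the brass spring catch on top of the keeper (m), 0 down. The passing bar lifts it about 3 mm (sprung, 3 to 6 N down; sliding a level bar under it takes about 5 to 10 N); it drops back to about 0 into the bar's groove when the bar is home. Its brass cap stands 130 mm above the bench.
- spray_a: bystander: airless spray bottle, clear body and white head, 52 mm across, 174 mm tall; origin at the centre of its foot
- spray_b: bystander: second spray bottle, the same
- driver: bystander: watchmaker's screwdriver with blue handle, 150 mm, lying on the bench; origin under its centre
- opener: bystander: pink plastic case lifter, flat strip 24 x 100 x 6 mm lying on the bench; origin under its centre
- movement: bystander: rose-gold watch case 40 mm across in a black round holder 60 mm across, 25 mm tall; origin under its centre
- loupe: bystander: black eye loupe, 36 mm across, 30 mm tall; origin under its centre
- parts_tray: bystander: green round parts tray with clear dome, 76 mm across, 47 mm tall; origin under its centre
There are look-alikes about, which are no part of the job. What is meant by the part that bears bar_mid is not turquoise, and is the larger of those in its own colour.

How it is judged:
By the outcome, as a careful person would: the job done as asked, in the order asked, and still so for the second after the job is handed in, with the robot touching nothing.
It also fails if it takes over 62 s, if anything falls off the work surface, if the arm or the gripper's body presses on something with over 40 N, if the wrist force passes 120 N, or if a joint passes its speed limit or range.

### The arm

A 6-joint arm with a two-finger parallel gripper is mounted at the origin on the work surface. World frame = base frame: x ahead of the robot, y to its left, z up, the work surface at z = 0. Lengths are in m, angles in degrees, forces in N, time in s.
With the tool pointing down it reaches from about 0.375 to 0.9 m from the base axis. Payload 3.1 kg.
Tool frame: the origin (TCP) lies on the centre line of the jaws, within the pads' length; the fingertips stand 25 mm ahead of it and the grasp point (between the pads) lies 6 mm ahead of it; z points along the fingers, y is the line along which they close (so a half turn about z gives the same grasp; the last joint's range is limited). The gripper opens to 87 mm and grips with 3 to 60 N. Pads are 19 mm wide; open, the fingers measure 117 mm over their backs; the gripper's body (75 mm by 190 mm) begins 51 mm behind the grasp point.
Start: joints at [-85.342, 30.224, 82.088, -0, 67.689, -10.227], TCP at [0.161, -0.604, 0.248] pointing down, gripper open.
Joint ranges: [-176.69, 176.69], [-43.24, 126.21], [12.49, 139.97], [-82, 262], [0, 151.66], [-163.58, 163.58]. Speed limits (degrees/s): [159.86, 159.86, 180, 180, 180, 180].

### API

Orientations are given as a 3x3 rotation matrix whose columns are the frame's x, y, z axes.
In Python, from rig import bot, cams, models gives the robot as it stands. The module is installed in compiled form; this text tells all that it offers.
- The arm moves only by the shell command python3 -m handwheel 'ROWS' [OPENING]. ROWS is JSON, a list of rows, each a list of 6 numbers: the shift along the world's x, y, z each as a share of 1 m, from -1 to 1, then the turn, a rotation vector about the world's x, y, z each as a share of 2 rad, from -1 to 1. In form: [[dx, dy, dz, wx, wy, wz], ...]. A call has exactly 8 rows; each row is the pose to reach, as a shift and turn from the pose commanded when the call began; what a row does not reach only later rows make up. A row lasts 1/12 s, in which the tool goes at most 41.7 mm and 7.16 degrees, less where a joint would pass 70% of its speed; a pose out of reach is approached as far as the arm can. A call with a number of a shift or a turn outside -1 to 1 is refused whole. A call with a gripper value outside its range is refused whole. OPENING is the opening, from -1 (shut) to 1 (fully open), so that 0 is half open, set as the call begins (- or left out, the last holds). The fingers move at their own pace and stop on an object; the grip force is fixed at half the most. Time passes only in rows, so rows that repeat a pose let the fingers close, or fill a call up. It gives the time, the measured TCP pose, the force, the opening and the grip force at its end, in the units of the state.
- bot.read_state(): the state, without advancing time (a new reading comes with each control period).
- cams.capture(name): name is "scene" or "side" or "wrist"; returns (picture, depth): 400x640x3 uint8, blue, green, red; 400x640 float32, m along the optical axis (not along the pixel's ray), 0 where there is no reading.
- cams.calibration(name): a dict with "mtx" (3x3 intrinsics, pixels), "R" (3x3) and "t" (3): a world point X has camera coordinates R X + t; the wrist camera has in their place "tool_from_camera" (4x4, takes a point from camera to tool coordinates, whose origin is the TCP and whose axes are the flange's). Camera axes: x right, y down, z forward; pixel columns grow to the right and rows downward; lengths in m; the calibration is good to about 2 mm. A picture is of the moment at which its call begins: read the wrist's pose just before it. calibration takes no time and is no camera call.
- bot.hand_in(): hands the job in; it is judged then, once.
Trained networks look in the newest picture that a camera, given by its name, has taken for a name from the list of things; names that differ only in an ending like _2 or _b are one class to them, and where a whole thing is asked for, a point or a joint stands for the part that bears it (a point fixed in the world has none). Each returns a list of dicts, best first, with "conf" (0 to 1); they miss things now and then, are a little off and sometimes report something else, mostly with a low value. They report only what shows in the picture. A call takes as long as a camera call. They do not tell look-alikes from the thing itself.
- models.spot_in(query, camera): "position" ([column, row] in pixels, amid what is visible of it).
- models.tip_of(query, camera): "position" ([column, row] in pixels: a listed point, or the origin of a listed thing).
The state is a dict: "time_s": time; "joint_positions": joint angles; "qvel": joint speeds; "tau": joint torques, N m; "position": TCP position; "tcp_rot": TCP orientation; "force": force on the tool from outside, world axes, zero at the start; "moment": the same for the moment, N m; "opening": opening from 0.0 (shut) to 1.0 (fully open); "grasp_force": force on a finger pad.
Only numpy, scipy, OpenCV 4.12 (cv2) and the standard library are available. Lean on these libraries where they do the work, as an engineer would, in place of code of your own. Each camera call takes 0.05 s, during which the arm holds its last target. There are 200 camera calls.

## Working session

There is one attempt and no reset: what is moved stays moved. The work goes in short steps, Python scripts to look and compute and a shell command to move; the robot and the scene stay as the last step left them, time stands still between calls to the robot, and variables do not carry over. Pictures are saved under pics/ and viewed, at most 10 in all, crops included, and the job is handed in when it is done.

```bash
mkdir -p pics; cat > h.py <<'E'
import numpy as np,cv2
from rig import bot,cams,models
def cap(n):
    s=bot.read_state(); p,d=cams.capture(n); c=cams.calibration(n)
    if n=='wrist':
        T=np.eye(4);T[:3,:3]=s['tcp_rot'];T[:3,3]=s['position'];M=T@np.array(c['tool_from_camera'])
    else:
        M=np.eye(4);R=np.array(c['R']);M[:3,:3]=R.T;M[:3,3]=-R.T@np.array(c['t'])
    return p,d,np.array(c['mtx']),M
def w(px,z,K,M):  # pixel+depth -> world
    r=np.linalg.inv(K)@[px[0],px[1],1]; return M[:3,:3]@(r*z)+M[:3,3]
def wz(px,h,K,M): # pixel ray at height h
    r=M[:3,:3]@np.linalg.inv(K)@[px[0],px[1],1]; return M[:3,3]+r*(h-M[2,3])/r[2]
def med(d,p):
    u,v=int(p[0]),int(p[1]);a=d[max(0,v-2):v+3,max(0,u-2):u+3];a=a[a>0];return float(np.median(a)) if a.size else 0
E
python3 - <<'E'
from h import *
np.set_printoptions(precision=4,suppress=True)
print(bot.read_state())
for n in('scene','side'):
    p,d,K,M=cap(n);cv2.imwrite(f'pics/{n}0.png',p);print(n,M)
    for q in('bar_mid','bar_tip','bar_knob','cradle','strongbox','saddle','barrel_mouth','keeper_mouth'):
        for o in models.tip_of(q,n)[:3]:
            z=med(d,o['position']);print(q,round(o['conf'],2),np.round(o['position'],1),w(o['position'],z,K,M) if z else None)
E
```

```text
{'time_s': 0.0, 'joint_positions': array([-85.3434,  30.2804,  82.1549,  -0.001 ,  67.6878, -10.2267]), 'qvel': array([ 0.1144,  0.129 , -0.017 , -0.0036,  0.0184,  0.0424]), 'tau': array([ -0.0003, -44.0043, -17.6596,   0.0634,   0.0583,  -0.0002]), 'position': array([ 0.1605, -0.6034,  0.2466]), 'tcp_rot': array([[ 0.9664,  0.2569, -0.0002],
       [ 0.2569, -0.9664,  0.0021],
       [ 0.0004, -0.0021, -1.    ]]), 'force': array([ 0.2917, -0.9822,  0.2383]), 'moment': array([-0.0221, -0.0002, -0.0059]), 'grasp_force': 0.0, 'opening': 1.0005429387167304}
scene [[ 0.7536  0.4833 -0.4456  1.1615]
 [ 0.6572 -0.5377  0.5281 -0.8644]
 [ 0.0157 -0.6908 -0.7229  1.1192]
 [ 0.      0.      0.      1.    ]]
bar_mid 0.78 [211.6 239.6] [ 0.3723 -0.3567  0.0101]
bar_mid 0.56 [292.4 228.2] [ 0.5359 -0.2043  0.0534]
bar_mid 0.55 [136.3 263.2] [ 0.2902 -0.5443  0.0163]
bar_tip 0.78 [190.3 229.2] [ 0.2929 -0.3678  0.0017]
bar_tip 0.66 [158.  282.2] [ 0.3742 -0.5406  0.0065]
bar_tip 0.64 [306.1 208.4] [ 0.5105 -0.1195  0.0459]
bar_knob 0.85 [116.  244.6] [ 0.205 -0.546  0.025]
bar_knob 0.73 [227.6 2
[... 758 characters left out ...]
p 0.44 [335.5 210.4] [ 0.5071 -0.134   0.0157]
bar_knob 0.62 [341.  177.2] [ 0.5514 -0.2693  0.0568]
bar_knob 0.58 [379.2 182.9] [ 0.4239 -0.3507  0.017 ]
bar_knob 0.46 [451.8 171.7] [ 0.1908 -0.5431  0.0225]
cradle 0.68 [340.3 197.8] [ 0.5223 -0.2058  0.0137]
strongbox 0.82 [289.4 264.7] [0.5012 0.2027 0.072 ]
strongbox 0.43 [332.9 209.7] [ 0.52   -0.1388  0.0094]
saddle 0.96 [298.1 213.9] [ 0.6299 -0.072  -0.0041]
barrel_mouth 0.65 [293.2 333.2] [0.394  0.3693 0.0048]
barrel_mouth 0.62 [290.1 232. ] [0.5388 0.1292 0.1316]
keeper_mouth 0.78 [288.2 252.9] [0.5162 0.1821 0.0983]
keeper_mouth 0.41 [300.8 177.3] [ 0.7208 -0.2536  0.0027]
keeper_mouth 0.41 [370.7 227.1] [ 0.3569 -0.1076  0.024 ]
```

```bash
python3 - <<'E'
import cv2
a=cv2.imread('pics/scene0.png');cv2.imwrite('pics/a.png',cv2.resize(a[80:320,80:480],None,fx=2,fy=2,interpolation=cv2.INTER_CUBIC))
a=cv2.imread('pics/side0.png');cv2.imwrite('pics/b.png',cv2.resize(a[100:380,180:520],None,fx=2.1,fy=2.1,interpolation=cv2.INTER_CUBIC))
E
```

```text
(no output)
```

View pics/a.png

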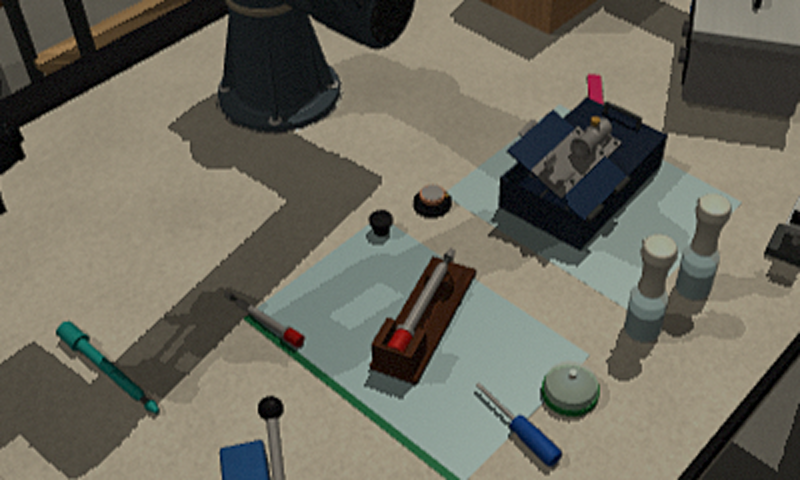

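View pics/b.png

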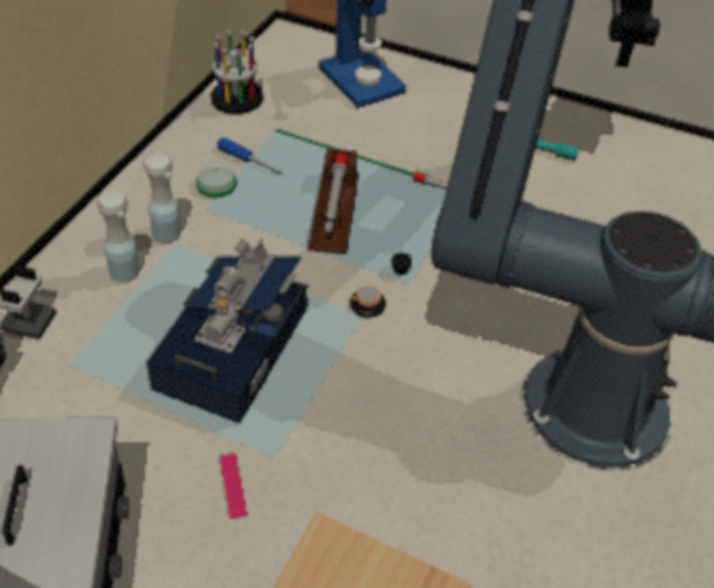

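The bar (red knob at (281,256), tip toward (306,208)) lies in the cradle. The box at (371,171) has its lid ajar toward the robot. The turquoise bar and the small red one by the mat are look-alikes. I'll move the wrist camera over the cradle.

```bash
python3 -m handwheel '[[0.025,0.027,0.017,0,0,0.053],[0.05,0.055,0.035,0,0,0.107],[0.075,0.082,0.052,0,0,0.16],[0.1,0.11,0.07,0,0,0.213],[0.125,0.137,0.087,0,0,0.267],[0.15,0.165,0.105,0,0,0.32],[0.175,0.192,0.122,0,0,0.373],[0.2,0.22,0.14,0,0,0.427]]' 1
python3 -m handwheel '[[0.02,0.025,0,0,0,0.053],[0.04,0.05,0,0,0,0.107],[0.06,0.075,0,0,0,0.16],[0.08,0.1,0,0,0,0.213],[0.1,0.125,0,0,0,0.267],[0.12,0.15,0,0,0,0.32],[0.14,0.18,0,0,0,0.373],[0.14,0.18,0,0,0,0.425]]'
cat > look.py <<'E'
from h import *
import sys
np.set_printoptions(precision=4,suppress=True)
n=sys.argv[1];p,d,K,M=cap(n);cv2.imwrite(sys.argv[2],p);np.savez(sys.argv[2]+'.npz',p=p,d=d,K=K,M=M)
s=bot.read_state();print(s['time_s'],s['position'],s['tcp_rot'][:,1],s['joint_positions']);print(M)
for q in sys.argv[3:]:
    for o in models.tip_of(q,n)[:2]:
        z=med(d,o['position']);print(q,round(o['conf'],2),np.round(o['position'],1),z and w(o['position'],z,K,M))
E
python3 look.py wrist pics/w1.png bar_mid bar_tip bar_knob cradle strongbox saddle barrel_mouth keeper_mouth
```

```text
time_s: 1.57
position: [0.3614, -0.3824, 0.3885]
tcp_rot: [[0.437, 0.9, 0.0], [0.9, -0.437, -0.0], [-0.0, 0.0, -1.0]]
force: [0.6, -1.0, -0.5]
opening: 1.0
grasp_force: 0.0
time_s: 2.23
position: [0.5032, -0.1988, 0.3877]
tcp_rot: [[-0.393, 0.919, 0.002], [0.919, 0.393, 0.003], [0.002, 0.003, -1.0]]
force: [-0.2, -0.0, -0.3]
opening: 1.004
grasp_force: 0.0
2.2833 [ 0.5019 -0.2011  0.3876] [0.9185 0.3954 0.0005] [-33.7062  15.7122  83.0084   0.0368  81.2789 -57.0052]
[[ 0.9192  0.3752  0.1194  0.4705]
 [ 0.3937 -0.8781 -0.272  -0.1224]
 [ 0.0028  0.297  -0.9549  0.5255]
 [ 0.      0.      0.      1.    ]]
bar_mid 0.75 [195.2 204. ] [ 0.3622 -0.3529  0.0142]
bar_tip 0.93 [346.   87.5] [ 0.4996 -0.1118  0.0493]
bar_tip 0.79 [150.9 189.2] [ 0.2921 -0.3604  0.0057]
bar_knob 0.97 [332.7 220.4] [ 0.555 -0.281  0.058]
bar_knob 0.61 [235.1 218.6] [ 0.4255 -0.3491  0.0198]
cradle 0.6 [338.7 155.5] [ 0.5262 -0.1948  0.0529]
strongbox 0.5 [251.5  52.9] [ 0.3716 -0.1205  0.031 ]
keeper_mouth 0.65 [333.2 215.7] [ 0.5528 -0.2742  0.0584]
keeper_mouth 0.27 [335.7 154.3] [ 0.5221 -0.1953  0.0503]
```

View pics/w1.png

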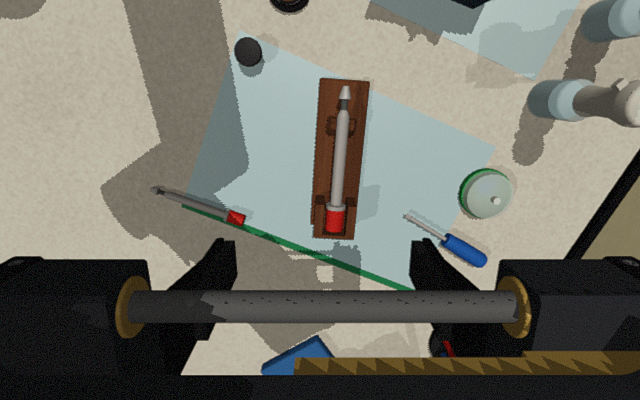

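Cradle at (340,160): red knob (335,220), tip (346,87). The scene is clear. Next I'll fit the bar and go to view the box.

```bash
python3 - <<'E'
from h import *
np.set_printoptions(precision=4,suppress=True)
z=np.load('pics/w1.png.npz');p,K,M=z['p'],z['K'],z['M']
h=cv2.cvtColor(p,cv2.COLOR_BGR2HSV)
pts=[]
for v in list(range(132,190,4)):
    r=h[v,318:366]; g=np.where((r[:,1]<70)&(r[:,2]>70))[0]+318
    # contiguous near 341
    g=g[(g>330)&(g<352)]; pts.append(wz((g.mean(),v),.045,K,M)); print(v,g.min(),g.max(),end='; ')
pts=np.array(pts)[:,:2];c=pts.mean(0);_,_,V=np.linalg.svd(pts-c);a=V[0]*np.sign(V[0][1]);print('\naxis',a,np.degrees(np.arctan2(a[1],a[0])),'pt',c)
tip=wz((346,86.5),.045,K,M)[:2];back=wz((335,234),.045,K,M)[:2];print(tip,back,np.linalg.norm(tip-back))
k=(h[:,:,1]>150)&((h[:,:,0]<8)|(h[:,:,0]>172));k[:,:310]=0;k[:,370:]=0;k[:190]=0;k[245:]=0
ys,xs=np.where(k);print('knob px',xs.min(),xs.max(),ys.min(),ys.max(),xs.mean())
kn=wz((xs.mean(),ys.mean()),.050,K,M)[:2];print('knob',kn)
for P in(tip,back,kn): print((P-c)@a,(P-c)@[-a[1],a[0]])
E
python3 -m handwheel '[[0.003,0.037,0.004,0,0,0],[0.007,0.075,0.008,0,0,0],[0.01,0.112,0.012,0,0,0],[0.013,0.15,0.016,0,0,0],[0.017,0.187,0.02,0,0,0],[0.02,0.225,0.024,0,0,0],[0.023,0.262,0.03,0,0,0],[0.026,0.3,0.03,0,0,0]]'
python3 -m handwheel '[[0,0,0,0,0,0],[0,0,0,0,0,0],[0,0,0,0,0,0],[0,0,0,0,0,0],[0,0,0,0,0,0],[0,0,0,0,0,0],[0,0,0,0,0,0],[0,0,0,0,0,0]]'
python3 look.py wrist pics/w2.png strongbox saddle barrel_mouth keeper_mouth
```

```text
132 336 347; 136 336 347; 140 335 346; 144 335 346; 148 335 346; 152 334 345; 156 334 345; 160 334 345; 164 333 344; 168 333 344; 172 333 343; 176 332 343; 180 332 343; 184 332 342; 188 331 342; 
axis [-0.3248  0.9458] 108.95338473730017 pt [ 0.5302 -0.2018]
[ 0.4994 -0.1106] [ 0.5689 -0.3035] 0.2050082045010163
knob px 314 357 191 236 334.3469387755102
knob [ 0.5581 -0.2816]
0.09627484891590389 -0.0004695816794448162
-0.10870961370531583 -0.003589517034591048
-0.08454745384091204 -0.0004437519804872209
time_s: 3.35
position: [0.5271, 0.097, 0.4189]
tcp_rot: [[-0.381, 0.925, 0.003], [0.925, 0.381, -0.0], [-0.001, 0.002, -1.0]]
force: [0.6, -0.1, -0.1]
opening: 1.004
grasp_force: 0.0
time_s: 4.02
position: [0.5267, 0.0953, 0.4176]
tcp_rot: [[-0.382, 0.924, 0.0], [0.924, 0.382, -0.0], [-0.0, 0.0, -1.0]]
force: [-0.4, -0.2, 0.8]
opening: 0.999
grasp_force: 0.0
4.0667 [0.5266 0.0954 0.4175] [ 0.9242  0.382  -0.    ] [ -1.6966  14.0598  80.7564  -0.0013  85.1855 -24.1546]
[[ 0.924   0.365   0.1139  0.4952]
 [ 0.3823 -0.8817 -0.2765  0.1725]
 [-0.0005  0.299  -0.9542  0.5552]
 [ 0.      0.      0.      1.    ]]
strongbox 0.59 [341.1 102.6] [0.5233 0.1624 0.1074]
saddle 0.91 [325.9 197.6] [0.552  0.0456 0.1126]
barrel_mouth 0.88 [346.5 148.8] [0.548  0.1174 0.1377]
keeper_mouth 0.97 [347. 102.] [0.5293 0.1658 0.1109]
keeper_mouth 0.58 [354.9 354.6] [ 0.7355 -0.2507  0.002 ]
```

View pics/w2.png

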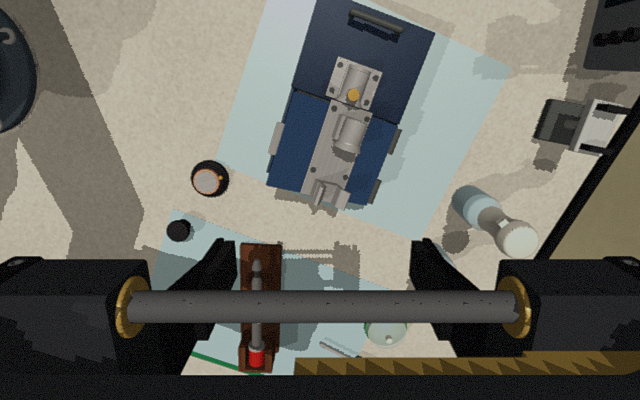

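The box from above: keeper with brass catch at (353,95), barrel (348,135), saddle (326,195). The lid is ajar, raised at its left (-x) edge. I'll fit the deck edges and the lid plane.

```bash
python3 - <<'E'
from h import *
np.set_printoptions(precision=4,suppress=True)
z=np.load('pics/w2.png.npz');p,d,K,M=z['p'],z['d'],z['K'],z['M']
v,u=np.mgrid[0:400,0:640];r=np.stack([u,v,np.ones_like(u)],-1)@np.linalg.inv(K).T*d[...,None]
X=r@M[:3,:3].T+M[:3,3]
h=cv2.cvtColor(p,cv2.COLOR_BGR2HSV);blue=(h[...,0]>100)&(h[...,0]<130)&(h[...,1]>90)&(d>0)
reg=(u>250)&(u<450)&(v<220)
dk=blue&reg&(abs(X[...,2]-.07)<.004)&(v<90)
print('deck z',np.median(X[dk][:,2]),dk.sum())
L=[];R=[]
for row in range(10,84,2):
    c=np.where(dk[row])[0]
    if len(c)<20: continue
    L.append(wz((c.min()-.5,row),.07,K,M)[:2])
    if row>40:R.append(wz((c.max()+.5,row),.07,K,M)[:2])
def line(P):
    P=np.array(P);vx,vy,x,y=cv2.fitLine(P.astype(np.float32),cv2.DIST_HUBER,0,1e-4,1e-4).ravel();s=np.sign(vy);return np.array([vx*s,vy*s]),np.array([x,y])
for P in(L,R): a,c=line(P);print(a,np.degrees(np.arctan2(a[1],a[0])),c)
a1,c1=line(L);a2,c2=line(R);a=a1+a2;a/=np.linalg.norm(a);n=np.array([a[1],-a[0]])
print('axis',a,np.degrees(np.arctan2(a[1],a[0])),'n offsets',c1@n,c2@n,'width',(c2-c1)@n)
top=wz((434,32),.07,K,M)[:2];print('corner',top,'along',top@a)
# networks' points on axis in (n,a) coordinates
for nm,px,hh in(('keeper',(347,102),.094),):
    P=wz(px,hh,K,M)[:2];print(nm,P,P@n,P@a)
lid=blue&reg&(v>85)&(u<322)&(X[...,2]>.06);Q=X[lid];q=np.c_[Q[:,:2]@n,Q[:,:2]@a,Q[:,2]]
co,*_=np.linalg.lstsq(np.c_[q[:,0],q[:,1],np.ones(len(q))],q[:,2],rcond=None);res=q[:,2]-np.c_[q[:,0],q[:,1],np.ones(len(q))]@co;ok=abs(res)<.004
co,*_=np.linalg.lstsq(np.c_[q[ok,0],q[ok,1],np.ones(ok.sum())],q[ok,2],rcond=None)
print('lid plane',co,'lid deg',np.degrees(np.arctan(-co[0])),'n range',np.percentile(q[ok,0],[0.5,99.5]),'a',np.percentile(q[ok,1],[.5,99.5]),'z',np.percentile(q[ok,2],[.5,99.5]))
# catch brass
b=(h[...,0]>12)&(h[...,0]<30)&(h[...,1]>120)&reg&(v>80)&(v<110)
print('brass',u[b].mean(),v[b].mean(),X[b].mean(0), X[b][:,:2].mean(0)@n,X[b][:,:2].mean(0)@a)
E
```

```text
deck z 0.0704952920675827 1475
[0.6752 0.7377] 47.533024 [0.474  0.1916]
[-0.0567  0.9984] 93.24824 [0.6019 0.2341]
axis [0.3356 0.942 ] 70.390625 n offsets 0.38220823 0.48843253 width 0.106224336
corner [0.5985 0.2835] along 0.46789783119380546
keeper [0.5306 0.1656] 0.44427962249615255 0.3340442758180319
lid plane [-0.3555 -0.1625  0.3135] lid deg 19.57219848502681 n range [0.4098 0.4656] a [0.1982 0.3019] z [0.1096 0.1278]
brass 352.87610619469024 94.50442477876106 [0.5309 0.1763 0.1286] 0.4409120996985064 0.34420161374021707
```

```bash
cat > fit.py <<'E'
from h import *
import sys
np.set_printoptions(precision=4,suppress=True)
z=np.load(sys.argv[1]);p,d,K,M=z['p'],z['d'],z['K'],z['M']
v,u=np.mgrid[0:400,0:640];X=(np.stack([u,v,np.ones_like(u)],-1)@np.linalg.inv(K).T*d[...,None])@M[:3,:3].T+M[:3,3]
reg=(d>0)&(u>230)&(u<460)&(v<235)
dk=(reg&(X[...,2]>.06)&(X[...,2]<.08)&(v<85))
L=[];R=[]
for row in range(14,80,2):
    c=np.where(dk[row])[0]
    if len(c)<20: continue
    L.append([c.min()-.5,row])
    if row>44:R.append([c.max()+.5,row])
print(L[::5],R[::4])
def line(P):
    P=np.array([wz(q,.07,K,M)[:2] for q in P]);vx,vy,x,y=cv2.fitLine(P.astype(np.float32),cv2.DIST_HUBER,0,1e-4,1e-4).ravel();s=np.sign(vy);return np.array([vx*s,vy*s]),np.array([x,y])
a1,c1=line(L);a2,c2=line(R)
for a in(a1,a2):print(np.degrees(np.arctan2(a[1],a[0])))
a=a1+a2;a/=np.linalg.norm(a);n=np.array([a[1],-a[0]])
print('axis',a,np.degrees(np.arctan2(a[1],a[0])),'n',c1@n,c2@n,'mid',(c1+c2)@n/2,'width',(c2-c1)@n)
print('corner',wz((434,32),.07,K,M)[:2]@a)
lid=reg&(v>88)&(v<215)&(X[...,2]>.064);Q=X[lid];q=np.c_[Q[:,:2]@n,Q[:,:2]@a,Q[:,2]]
m=(c1+c2)@n/2
q=q[q[:,0]<m-.032];A=np.c_[q[:,:2],np.ones(len(q))];ok=np.ones(len(q),bool)
for _ in range(8):
    co=np.linalg.lstsq(A[ok],q[ok,2],rcond=None)[0];ok=abs(q[:,2]-A@co)<.003
print('lid',co,np.degrees(np.arctan(-co[0])),ok.sum(),[np.percentile(q[ok,i],[1,99]) for i in range(3)])
E
python3 fit.py pics/w2.png.npz
```

```text
[[np.float64(311.5), 14], [np.float64(308.5), 24], [np.float64(305.5), 34], [np.float64(302.5), 44], [np.float64(299.5), 54], [np.float64(296.5), 64], [np.float64(293.5), 74]] [[np.float64(429.5), 46], [np.float64(426.5), 54], [np.float64(423.5), 62], [np.float64(420.5), 70], [np.float64(417.5), 78]]
93.64199
93.5737
axis [-0.0629  0.998 ] 93.60785 n 0.4649696 0.6169064 mid 0.540938 width 0.1519368
corner 0.2452460135034201
lid [-0.3835 -0.0012  0.3096] 20.98282904309171 2984 [array([0.4679, 0.5085]), array([0.0074, 0.1233]), array([0.1136, 0.1296])]
```

Clean fit: box axis at yaw 93.6°, centre line at n=0.541, lid 21° open. I'll press the lid shut with closed fingers near its front edge.

```bash
python3 -m handwheel '[[-0.006,0,-0.033,0,0,-0.024],[-0.012,0,-0.067,0,0,-0.047],[-0.019,0,-0.1,0,0,-0.071],[-0.025,0,-0.133,0,0,-0.094],[-0.031,0,-0.167,0,0,-0.118],[-0.037,0,-0.2,0,0,-0.141],[-0.044,0,-0.23,0,0,-0.165],[-0.044,0,-0.24,0,0,-0.165]]' -1
python3 -m handwheel '[[0,0,-0.01,0,0,0],[0,0,-0.02,0,0,0],[0,0,-0.03,0,0,0],[0,0,-0.04,0,0,0],[0,0,-0.05,0,0,0],[0,0,-0.06,0,0,0],[0,0,-0.068,0,0,0],[0,0,-0.075,0,0,0]]'
python3 -m handwheel '[[0,0,-0.002,0,0,0],[0,0,-0.003,0,0,0],[0,0,-0.004,0,0,0],[0,0,-0.005,0,0,0],[0,0,-0.006,0,0,0],[0,0,-0.006,0,0,0],[0,0,-0.006,0,0,0],[0,0,-0.006,0,0,0]]'
```

```text
time_s: 4.93
position: [0.4783, 0.0962, 0.1737]
tcp_rot: [[-0.062, 0.998, -0.01], [0.998, 0.062, 0.0], [0.001, -0.009, -1.0]]
force: [-1.1, 0.3, -0.3]
opening: 0.474
grasp_force: 0.0
time_s: 5.6
position: [0.4824, 0.0961, 0.1021]
tcp_rot: [[-0.063, 0.998, -0.001], [0.998, 0.063, 0.0], [0.0, -0.001, -1.0]]
force: [-1.4, -0.9, 3.1]
opening: 0.005
grasp_force: 1.4
time_s: 6.27
position: [0.483, 0.096, 0.0967]
tcp_rot: [[-0.063, 0.998, 0.001], [0.998, 0.063, -0.0], [-0.0, 0.001, -1.0]]
force: [-0.5, 0.3, 0.9]
opening: -0.001
grasp_force: 0.5
```

```bash
python3 -m handwheel '[[0,0,-0.001,0,0,0],[0,0,-0.001,0,0,0],[0,0,-0.002,0,0,0],[0,0,-0.002,0,0,0],[0,0,-0.002,0,0,0],[0,0,-0.003,0,0,0],[0,0,-0.003,0,0,0],[0,0,-0.003,0,0,0]]'
```

```text
time_s: 6.93
position: [0.483, 0.096, 0.0953]
tcp_rot: [[-0.063, 0.998, 0.002], [0.998, 0.063, -0.0], [-0.0, 0.002, -1.0]]
force: [-4.0, 0.0, 16.3]
opening: 0.003
grasp_force: 8.4
```

The lid is seated (16 N, z as expected). I'll lift, open, and go look at the bar up close.

```bash
python3 -m handwheel '[[0,0,0.04,0,0,0],[0,0,0.08,0,0,0],[0,0,0.12,0,0,0],[0,0,0.16,0,0,0],[0.003,-0.02,0.187,0,0,0.02],[0.01,-0.06,0.187,0,0,0.04],[0.016,-0.1,0.187,0,0,0.06],[0.023,-0.14,0.187,0,0,0.08]]' 1
python3 -m handwheel '[[0.006,-0.038,0,0,0,0.02],[0.012,-0.076,0,0,0,0.04],[0.019,-0.114,0,0,0,0.054],[0.025,-0.152,0,0,0,0.054],[0.029,-0.171,0,0,0,0.054],[0.029,-0.171,0,0,0,0.054],[0.029,-0.171,0,0,0,0.054],[0.029,-0.171,0,0,0,0.054]]'
python3 look.py wrist pics/w3.png bar_mid bar_tip bar_knob saddle
```

```text
time_s: 7.6
position: [0.5057, -0.0451, 0.2815]
tcp_rot: [[-0.225, 0.974, 0.002], [0.974, 0.225, -0.001], [-0.001, 0.002, -1.0]]
force: [0.6, -0.1, 0.1]
opening: 0.523
grasp_force: 0.0
time_s: 8.27
position: [0.534, -0.2141, 0.28]
tcp_rot: [[-0.325, 0.946, -0.001], [0.946, 0.325, 0.002], [0.002, -0.001, -1.0]]
force: [0.1, 0.2, 0.5]
opening: 0.992
grasp_force: 0.0
8.3167 [ 0.534  -0.2136  0.2802] [ 0.9454  0.3259 -0.0007] [-32.9387  24.2989  87.1582   0.0266  68.6418 -51.9664]
[[ 0.9455  0.3112  0.0956  0.5074]
 [ 0.3255 -0.9027 -0.2814 -0.1353]
 [-0.0013  0.2972 -0.9548  0.4178]
 [ 0.      0.      0.      1.    ]]
bar_mid 0.92 [320.9 158.1] [ 0.5283 -0.2032  0.0532]
bar_mid 0.72 [155.6 222.1] [ 0.3666 -0.3504  0.0127]
bar_tip 0.82 [323.1  58. ] [ 0.4989 -0.111   0.0493]
bar_tip 0.73 [322.9 232.3] [ 0.5565 -0.2787  0.0583]
bar_knob 0.7 [204.1 239.2] [ 0.4291 -0.3489  0.0208]
bar_knob 0.68 [322.2 232.2] [ 0.5557 -0.2789  0.0582]
```

View pics/w3.png

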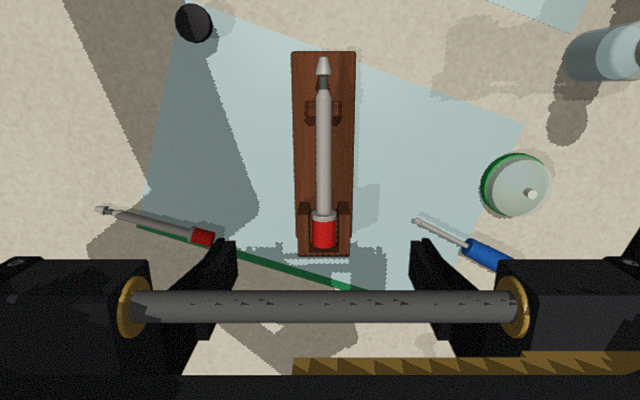

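Bar now vertical in the view, from tip (323,57) to knob end (323,248), well aligned with the jaws. I'll refine it.

```bash
python3 - <<'E'
from h import *
np.set_printoptions(precision=4,suppress=True)
z=np.load('pics/w3.png.npz');p,K,M=z['p'],z['K'],z['M'];h=cv2.cvtColor(p,cv2.COLOR_BGR2HSV)
pts=[]
for v in range(130,205,4):
    g=np.arange(308,340);g=g[(h[v,308:340,1]<70)&(h[v,308:340,2]>60)];pts.append(wz((g.mean(),v),.045,K,M)[:2])
    if v%20==10:print(v,g.min(),g.max())
P=np.array(pts);c=P.mean(0);_,_,V=np.linalg.svd(P-c);a=V[0]*np.sign(V[0][1]);print(np.degrees(np.arctan2(a[1],a[0])),c)
tip=wz((323,57),.047,K,M)[:2];red=(h[...,1]>150)&((h[...,0]<8)|(h[...,0]>172));red[:,:308]=0;red[:,340:]=0;red[:200]=0;red[260:]=0
ys=np.where(red)[0];print('red rows',ys.min(),ys.max())
f=wz((323,210.5),.059,K,M)[:2]; kf=wz((323,ys.min()),.058,K,M)[:2]
mid1=tip-.099*a; mid2=f+.061*a; mid3=kf+.067*a
for m in(mid1,mid2,mid3):m=c+a*((m-c)@a);print('mid',m,'grip',m-.012*a)
s=bot.read_state();print(s['position'],np.degrees(np.arctan2(s['tcp_rot'][1,1],s['tcp_rot'][0,1])))
E
```

```text
130 316 330
150 316 330
170 316 330
190 316 330
109.0134070709701 [ 0.5338 -0.2125]
red rows 201 255
mid [ 0.5307 -0.2037] grip [ 0.5347 -0.215 ]
mid [ 0.5285 -0.1971] grip [ 0.5324 -0.2084]
mid [ 0.5232 -0.1817] grip [ 0.5271 -0.193 ]
[ 0.5345 -0.2137  0.2807] 19.06156983786726
```

```bash
python3 -m handwheel '[[0,0,-0.035,0,0,0],[0,0,-0.07,0,0,0],[0,0,-0.105,0,0,0],[0,0,-0.14,0,0,0],[0,0,-0.17,0,0,0],[0,0,-0.2,0,0,0],[0,0,-0.22,0,0,0],[0,0,-0.229,0,0,0]]'
python3 -m handwheel '[[0,0,0,0,0,0],[0,0,0,0,0,0],[0,0,0,0,0,0],[0,0,0,0,0,0],[0,0,0,0,0,0],[0,0,0,0,0,0],[0,0,0,0,0,0],[0,0,0,0,0,0]]' -1
python3 -m handwheel '[[0,0,0,0,0,0],[0,0,0,0,0,0],[0,0,0,0,0,0],[0,0,0,0,0,0],[0,0,0,0,0,0],[0,0,0,0,0,0],[0,0,0,0,0,0],[0,0,0,0,0,0]]'
```

```text
time_s: 9.18
position: [0.5332, -0.2134, 0.0487]
tcp_rot: [[-0.326, 0.945, -0.004], [0.945, 0.326, 0.003], [0.004, -0.003, -1.0]]
force: [-1.0, -0.1, 1.1]
opening: 1.002
grasp_force: 0.0
time_s: 9.85
position: [0.5347, -0.2151, 0.052]
tcp_rot: [[-0.325, 0.946, 0.001], [0.946, 0.325, -0.0], [-0.001, 0.0, -1.0]]
force: [-0.3, -0.3, 0.7]
opening: 0.479
grasp_force: 0.0
time_s: 10.52
position: [0.5346, -0.215, 0.0515]
tcp_rot: [[-0.325, 0.946, 0.0], [0.946, 0.325, 0.0], [0.0, 0.0, -1.0]]
force: [0.6, 0.4, -0.6]
opening: 0.174
grasp_force: 30.0
```

Gripped (30 N). I'll lift, turn, and carry the bar to above the saddle, and check the spray bottles' positions.

```bash
python3 -m handwheel '[[0,0,0.01,0,0,0],[0,0,0.025,0,0,0],[0,0,0.045,0,0,0],[0,0,0.07,0,0,0],[0,0,0.095,0,0,0],[0,0,0.12,0,0,0],[0,0,0.135,0,0,0],[0,0,0.14,0,0,0]]'
python3 -m handwheel '[[0.001,0.01,0,0,0,-0.012],[0.002,0.04,0,0,0,-0.03],[0.003,0.07,0,0,0,-0.05],[0.004,0.1,0,0,0,-0.07],[0.005,0.13,0,0,0,-0.09],[0.006,0.16,0,0,0,-0.11],[0.007,0.185,0,0,0,-0.126],[0.008,0.2,0,0,0,-0.134]]'
python3 -m handwheel '[[0,0.008,0,0,0,0],[0,0.008,0,0,0,0],[0,0.008,0,0,0,0],[0,0.008,0,0,0,0],[0,0.008,0,0,0,0],[0,0.008,0,0,0,0],[0,0.008,0,0,0,0],[0,0.008,0,0,0,0]]'
python3 look.py wrist pics/w4.png barrel_mouth keeper_mouth bar_tip saddle; python3 look.py scene pics/s4.png spray_a; python3 look.py side pics/d4.png spray_a saddle
```

```text
time_s: 11.18
position: [0.5355, -0.2156, 0.1947]
tcp_rot: [[-0.325, 0.946, 0.004], [0.946, 0.325, -0.003], [-0.004, 0.003, -1.0]]
force: [0.1, 0.0, -3.0]
opening: 0.172
grasp_force: 30.0
time_s: 11.85
position: [0.5408, -0.012, 0.1906]
tcp_rot: [[-0.063, 0.998, -0.004], [0.998, 0.063, 0.002], [0.002, -0.004, -1.0]]
force: [0.3, -0.6, -1.8]
opening: 0.172
grasp_force: 30.0
time_s: 12.52
position: [0.5426, -0.0076, 0.1915]
tcp_rot: [[-0.062, 0.998, -0.0], [0.998, 0.062, -0.0], [-0.0, -0.0, -1.0]]
force: [0.4, 0.5, -2.0]
opening: 0.173
grasp_force: 30.0
12.5667 [ 0.5426 -0.0074  0.1915] [0.9981 0.0623 0.    ] [-12.589   28.2486  97.208   -0.0012  54.543  -16.1573]
[[ 0.998   0.06    0.0184  0.5375]
 [ 0.0627 -0.9523 -0.2986  0.0756]
 [-0.0004  0.2992 -0.9542  0.3291]
 [ 0.      0.      0.      1.    ]]
barrel_mouth 0.57 [323.4  16.1] [0.5363 0.0988 0.1902]
bar_tip 0.94 [323.3   5.3] [0.536  0.1024 0.1892]
12.8167 [ 0.5426 -0.007   0.1916] [0.998 0.063 0.   ] [-12.5433  28.2446  97.2108  -0.0007  54.543  -16.1522]
[[ 0.7536  0.4833 -0.4456  1.1615]
 [ 0.6572 -0.5377  0.5281 -0.8644]
 [ 0.0157 -0.6908 -0.7229  1.1192]
 [ 0.      0.      0.      1.    ]]
spray_a 0.91 [425.  224.6] [0.789  0.0718 0.026 ]
spray_a 0.61 [401.1 245.3] [ 0.7819 -0.0375  0.0289]
12.9167 [ 0.5426 -0.0069  0.1916] [0.998  0.0631 0.    ] [-12.5374  28.2465  97.2093   0.0002  54.543  -16.1535]
[[-0.8868 -0.313   0.3401 -0.0086]
 [-0.4622  0.5991 -0.6538  0.966 ]
 [ 0.0009 -0.737  -0.6759  1.1813]
 [ 0.      0.      0.      1.    ]]
spray_a 0.78 [239.9 230. ] [0.7563 0.1137 0.0211]
spray_a 0.69 [288.9 249.1] [0.519  0.1725 0.1049]
saddle 0.67 [300.8 224.1] [0.546  0.0506 0.0926]
saddle 0.59 [369.8 228.8] [ 0.3596 -0.1075  0.0142]
```

View pics/w4.png

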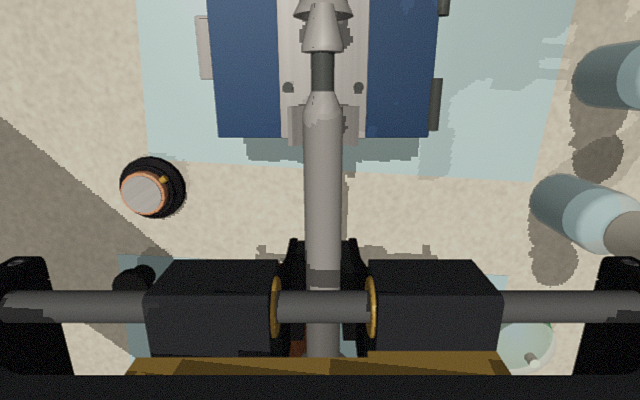

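Sprays are well clear. The bar is level with its tip at a≈0.069 (box y ≈ -56). I'll check the box line against this picture.

```bash
python3 - <<'E'
from h import *
np.set_printoptions(precision=4,suppress=True)
z=np.load('pics/w4.png.npz');p,d,K,M=z['p'],z['d'],z['K'],z['M']
a=np.array([-.0629,.998]);n=np.array([.998,.0629])
v,u=np.mgrid[0:400,0:640];X=(np.stack([u,v,np.ones_like(u)],-1)@np.linalg.inv(K).T*d[...,None])@M[:3,:3].T+M[:3,3]
N=X[...,:2]@n;A=X[...,:2]@a
print(K[0,0])
for r in range(50,136,12):
    c=np.where((abs(X[r,:,2]-.07)<.006)&(u[r]<290))[0];e=np.where((abs(X[r,:,2]-.07)<.006)&(u[r]>350)&(u[r]<450))[0]
    print(r,c.min(),e.max(),wz((c.min(),r),.07,K,M)[:2]@n,wz((e.max(),r),.07,K,M)[:2]@n)
for px in((250,137),(400,137)):print('edge a',wz(px,.07,K,M)[:2]@a)
m=(X[...,2]>.085)&(X[...,2]<.115)&(v>95)&(v<150)&(d>0)&(u>270)&(u<375)
for lo,hi in((.085,.098),(.098,.104),(.104,.112)):
    k=m&(X[...,2]>lo)&(X[...,2]<hi);print(lo,k.sum(),'n',np.percentile(N[k],[1,99]),'L',N[k&(u<305)].mean(),'R',N[k&(u>340)].mean(),'a',np.percentile(A[k],[2,98]),np.percentile(u[k],[1,99]))
k=(u>200)&(u<280)&(v>30)&(v<130)&(abs(X[...,2]-.07)<.01);print('lid z',np.median(X[k][:,2]), np.polyfit(N[k],X[k][:,2],1))
k=(abs(X[...,2]-.1935)<.003)&(u>300)&(u<345)&(v<280);
for r in(110,150,200,240):
    c=np.where((X[r,:,2]>.18)&(u[r]>295)&(u[r]<350))[0];print('bar',r,c.min(),c.max(),wz((c.mean(),r),.1855,K,M)[:2]@n,X[r,c,2].max())
E
```

```text
357.81598524909145
50 197 435 0.45661818987183883 0.6165992753322346
62 199 434 0.4571797581787647 0.6166289978017744
74 200 433 0.4570668893575334 0.6166592843475672
86 213 441 0.46525165863502693 0.6229123178863752
98 215 440 0.4659130164968614 0.6230039657327309
110 216 439 0.4658821411749823 0.6230974038302415
122 217 438 0.4658506567743347 0.6231926851525117
134 218 428 0.46581854509239373 0.6168197682313307
edge a 0.006066556957083794
edge a 0.006051988199052286
0.085 16 n [0.5244 0.5565] L 0.526914012988109 R 0.5546575710183111 a [0.0293 0.0297] [297.15 346.85]
0.098 407 n [0.5246 0.5575] L 0.5266705744388035 R 0.5551670292454346 a [0.0062 0.0294] [296.06 349.  ]
0.104 835 n [0.5192 0.563 ] L 0.5224030727207112 R 0.5597160887342237 a [0.0062 0.0296] [287. 358.]
lid z 0.07043389216638618 [0.0127 0.0642]
bar 110 303 341 0.5408800402217993 0.19364056708081642
bar 150 303 341 0.5408680617345799 0.19476331180738274
bar 200 304 341 0.5410627451094654 0.3291465136945386
bar 240 304 340 0.5408379209148942 0.3291465136945386
```

Everything lines up within 0.5 mm. I'll lower and start the tip in the barrel.

```bash
python3 -m handwheel '[[0,0,-0.01,0,0,0],[0,0,-0.025,0,0,0],[0,0,-0.04,0,0,0],[0,0,-0.055,0,0,0],[0,0,-0.07,0,0,0],[0,0,-0.082,0,0,0],[0,0,-0.088,0,0,0],[0,0,-0.091,0,0,0]]'
python3 -m handwheel '[[0,0,0,0,0,0],[0,0,0,0,0,0],[0,0.004,0,0,0,0],[-0.001,0.008,0,0,0,0],[-0.001,0.012,0,0,0,0],[-0.001,0.016,0,0,0,0],[-0.001,0.02,0,0,0,0],[-0.001,0.02,0,0,0,0]]'
```

```text
time_s: 13.68
position: [0.5418, -0.0069, 0.0991]
tcp_rot: [[-0.063, 0.998, -0.003], [0.998, 0.063, 0.001], [0.001, -0.002, -1.0]]
force: [-1.0, -0.0, -0.7]
opening: 0.175
grasp_force: 30.0
time_s: 14.35
position: [0.5415, 0.014, 0.1007]
tcp_rot: [[-0.064, 0.998, 0.0], [0.998, 0.064, 0.0], [0.0, 0.0, -1.0]]
force: [0.0, 0.1, -2.7]
opening: 0.172
grasp_force: 30.0
```

```bash
python3 -m handwheel '[[0,0.003,0,0,0,0],[0,0.006,0,0,0,0],[-0.001,0.009,0,0,0,0],[-0.001,0.009,-0.0005,0,0,0],[-0.001,0.009,-0.001,0,0,0],[-0.001,0.009,-0.001,0,0,0],[-0.001,0.009,-0.001,0,0,0],[-0.001,0.009,-0.001,0,0,0]]'
```

```text
time_s: 15.02
position: [0.5407, 0.0218, 0.0996]
tcp_rot: [[-0.063, 0.998, 0.0], [0.998, 0.063, -0.0], [-0.0, 0.0, -1.0]]
force: [-0.0, 0.3, -2.6]
opening: 0.175
grasp_force: 30.0
```

```bash
python3 -m handwheel '[[0,0,0,0,0,0],[0,0,0,0,0,0],[0,0,0,0,0,0],[0,0,0,0,0,0],[0,0,0,0,0,0],[0,0,0,0,0,0],[0,0,0,0,0,0],[0,0,0,0,0,0]]' 1
python3 -m handwheel '[[0,0,0.01,0,0,0],[0,0,0.03,0,0,0],[0,0,0.06,0,0,0],[0,0,0.09,0,0,0],[0.001,-0.02,0.1,0,0,0],[0.003,-0.04,0.11,0,0,0],[0.004,-0.06,0.12,0,0,0],[0.0045,-0.071,0.12,0,0,0]]'
python3 -m handwheel '[[0,0,0,0,0,0],[0,0,0,0,0,0],[0,0,0,0,0,0],[0,0,0,0,0,0],[0,0,0,0,0,0],[0,0,0,0,0,0],[0,0,0,0,0,0],[0,0,0,0,0,0]]'
python3 look.py wrist pics/w5.png bar_knob bar_mid
```

```text
time_s: 15.68
position: [0.5406, 0.022, 0.0996]
tcp_rot: [[-0.063, 0.998, 0.0], [0.998, 0.063, -0.0], [-0.0, 0.0, -1.0]]
force: [-0.1, 0.0, 0.2]
opening: 0.698
grasp_force: 0.0
time_s: 16.35
position: [0.5467, -0.051, 0.2225]
tcp_rot: [[-0.062, 0.998, 0.006], [0.998, 0.062, -0.002], [-0.003, 0.006, -1.0]]
force: [0.5, 0.5, 0.6]
opening: 1.001
grasp_force: 0.0
time_s: 17.02
position: [0.545, -0.0486, 0.2194]
tcp_rot: [[-0.063, 0.998, -0.0], [0.998, 0.063, 0.0], [0.0, -0.0, -1.0]]
force: [-0.3, 0.8, -0.6]
opening: 1.0
grasp_force: 0.0
17.0667 [ 0.5451 -0.0487  0.2194] [ 0.998   0.0633 -0.0002] [-16.8138  26.3335  95.0254   0.0015  58.6532 -20.4448]
[[ 0.9979  0.0614  0.0185  0.5399]
 [ 0.0641 -0.9523 -0.2984  0.0346]
 [-0.0007  0.299  -0.9543  0.357 ]
 [ 0.      0.      0.      1.    ]]
bar_knob 0.67 [322.1 196.3] [ 0.5443 -0.0448  0.1003]
bar_knob 0.59 [321.4  85.6] [0.5388 0.0343 0.101 ]
bar_mid 0.78 [321.8  87.5] [0.5392 0.0331 0.1006]
```

View pics/w5.png

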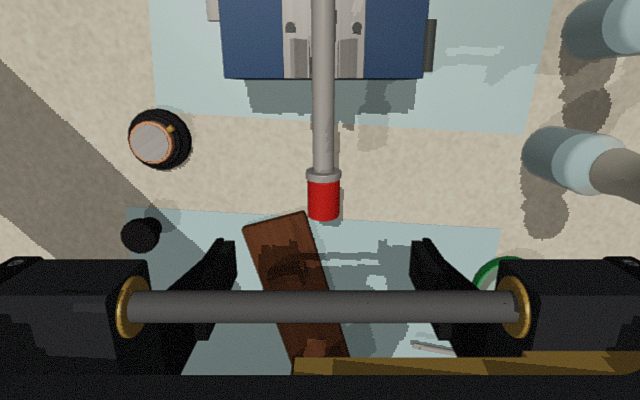

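The bar rests in saddle and barrel, knob at (323,198). I'll measure its position and droop.

```bash
python3 - <<'E'
from h import *
np.set_printoptions(precision=4,suppress=True)
z=np.load('pics/w5.png.npz');p,d,K,M=z['p'],z['d'],z['K'],z['M']
a=np.array([-.0629,.998]);n=np.array([.998,.0629])
v,u=np.mgrid[0:400,0:640];X=(np.stack([u,v,np.ones_like(u)],-1)@np.linalg.inv(K).T*d[...,None])@M[:3,:3].T+M[:3,3]
h=cv2.cvtColor(p,cv2.COLOR_BGR2HSV);red=(h[...,1]>150)&((h[...,0]<8)|(h[...,0]>172))&(u>295)&(u<350)&(v>165)&(v<230)&(X[...,2]>.07)
ys,xs=np.where(red);print(xs.min(),xs.max(),ys.min(),ys.max())
q=X[red];print('n',np.percentile(q[:,:2]@n,[1,50,99]),'a',np.percentile(q[:,:2]@a,[1,50,99]),'z',np.percentile(q[:,2],[50,99]))
for r in range(20,215,15):
    c=np.where((X[r,:,2]>.085)&(u[r]>305)&(u[r]<342))[0]
    if len(c): c=c[abs(c-c.mean())<25];t=X[r,c];print(r,c.min(),c.max(),'z',np.sort(t[:,2])[-5:].mean().round(4),'n',wz((c.mean(),r),.092,K,M)[:2]@n,'a',(t[:,:2]@a).mean().round(4))
s=bot.read_state()['position'];print('tcp n,a',s[:2]@n,s[:2]@a)
E
```

```text
308 339 181 220
n [0.5294 0.5411 0.5529] a [-0.0984 -0.083  -0.0686] z [0.0987 0.1017]
20 311 334 z 0.104 n 0.5405986388837346 a 0.0409
35 311 334 z 0.1032 n 0.5406085649825627 a 0.0321
50 306 341 z 0.1023 n 0.5410409916751875 a 0.0232
65 306 341 z 0.1019 n 0.5413246239259603 a 0.0138
80 312 334 z 0.1017 n 0.5409916567422325 a 0.004
95 312 333 z 0.1007 n 0.5406506622223106 a -0.0059
110 312 333 z 0.1004 n 0.540661828533673 a -0.016
125 312 333 z 0.0992 n 0.5406732706761282 a -0.0265
140 312 333 z 0.1504 n 0.5406849989978897 a -0.0356
155 313 333 z 0.0981 n 0.541071200888202 a -0.0484
170 306 340 z 0.0972 n 0.5410883340239968 a -0.0605
185 307 339 z 0.1013 n 0.5411059123790982 a -0.0707
200 307 339 z 0.101 n 0.5411239535360667 a -0.0828
tcp n,a 0.5409457685992334 -0.08310902513829031
```

TCP is exactly over the knob. The droop is ~0.067 rad with the knob axis at z≈0.088. I'll descend pitched to match, then grip.

```bash
python3 -m handwheel '[[0,0,-0.02,0.006,0,0],[0,0,-0.045,0.012,0.001,0],[0,0,-0.07,0.02,0.001,0],[0,0,-0.09,0.028,0.002,0],[0,0,-0.105,0.0334,0.002,0],[0,0,-0.117,0.0334,0.002,0],[0,0,-0.123,0.0334,0.002,0],[0,0,-0.125,0.0334,0.002,0]]'
python3 -m handwheel '[[0,0,0,0,0,0],[0,0,0,0,0,0],[0,0,0,0,0,0],[0,0,0,0,0,0],[0,0,0,0,0,0],[0,0,0,0,0,0],[0,0,0,0,0,0],[0,0,0,0,0,0]]' -1
python3 -m handwheel '[[0,0,0,0,0,0],[0,0,0,0,0,0],[0,0,0,0,0,0],[0,0,0,0,0,0],[0,0,0,0,0,0],[0,0,0,0,0,0],[0,0,0,0,0,0],[0,0,0,0,0,0]]'
```

```text
time_s: 17.83
position: [0.5446, -0.0489, 0.0935]
tcp_rot: [[-0.063, 0.998, -0.006], [0.996, 0.063, 0.067], [0.068, -0.002, -0.998]]
force: [-0.7, -0.0, -0.4]
opening: 1.0
grasp_force: 0.0
time_s: 18.5
position: [0.5451, -0.049, 0.0947]
tcp_rot: [[-0.063, 0.998, -0.004], [0.996, 0.063, 0.067], [0.067, 0.0, -0.998]]
force: [-0.6, -0.0, 0.4]
opening: 0.479
grasp_force: 0.0
time_s: 19.17
position: [0.5451, -0.049, 0.0945]
tcp_rot: [[-0.063, 0.998, -0.004], [0.996, 0.063, 0.067], [0.067, 0.0, -0.998]]
force: [-0.9, 0.4, -0.7]
opening: 0.284
grasp_force: 30.0
```

```bash
python3 -m handwheel '[[0,0,0.001,-0.006,0,0],[0,0,0.002,-0.012,-0.001,0],[0,0,0.003,-0.018,-0.001,0],[0,0,0.004,-0.024,-0.002,0],[0,0,0.005,-0.03,-0.002,0],[0,0,0.0055,-0.0334,-0.002,0],[0,0,0.0055,-0.0334,-0.002,0],[0,0,0.0055,-0.0334,-0.002,0]]'
python3 look.py wrist pics/w6.png
```

```text
time_s: 19.83
position: [0.545, -0.0486, 0.1001]
tcp_rot: [[-0.063, 0.998, -0.0], [0.998, 0.063, 0.0], [0.0, -0.0, -1.0]]
force: [-0.5, 1.8, 0.5]
opening: 0.29
grasp_force: 30.0
19.8833 [ 0.545  -0.0487  0.1   ] [ 0.998   0.063  -0.0002] [-16.82    36.8218 100.2155   0.0253  42.9821 -20.4495]
[[ 0.998   0.061   0.0187  0.5399]
 [ 0.0638 -0.9523 -0.2983  0.0346]
 [-0.0004  0.2989 -0.9543  0.2378]
 [ 0.      0.      0.      1.    ]]
```

```bash
python3 - <<'E'
from h import *
z=np.load('pics/w6.png.npz');p,d,K,M=z['p'],z['d'],z['K'],z['M']
v,u=np.mgrid[0:400,0:640];X=(np.stack([u,v,np.ones_like(u)],-1)@np.linalg.inv(K).T*d[...,None])@M[:3,:3].T+M[:3,3]
a=np.array([-.0629,.998])
k=(u>312)&(u<330)&(v<150)&(d>0)&(X[...,2]<.125)
A=X[...,:2]@a
for r in range(0,160,15):
    t=X[r,314:330];print(r,np.sort(t[:,2])[-4:].mean().round(4),(A[r,314:330]).mean().round(4))
E
```

```text
0 0.102 0.0284
15 0.1021 0.0237
30 0.102 0.019
45 0.1022 0.0141
60 0.1017 0.0092
75 0.1015 0.0041
90 0.1018 -0.0011
105 0.1019 -0.0064
120 0.1019 -0.0119
135 0.102 -0.0174
150 0.1019 -0.0232
```

Level at axis 0.094. I'll slide 30 mm, checking force.

```bash
python3 -m handwheel '[[0,0.004,0,0,0,0],[-0.0005,0.008,0,0,0,0],[-0.0008,0.012,0,0,0,0],[-0.001,0.016,0,0,0,0],[-0.0013,0.02,0,0,0,0],[-0.0015,0.024,0,0,0,0],[-0.0018,0.028,0,0,0,0],[-0.0018,0.028,0,0,0,0]]'
```

```text
time_s: 20.55
position: [0.5432, -0.0199, 0.1001]
tcp_rot: [[-0.063, 0.998, 0.0], [0.998, 0.063, 0.001], [0.001, 0.0, -1.0]]
force: [0.2, 1.4, 1.5]
opening: 0.289
grasp_force: 30.0
```

```bash
python3 -m handwheel '[[-0.0002,0.003,0,0,0,0],[-0.0004,0.006,0,0,0,0],[-0.0006,0.009,0,0,0,0],[-0.0008,0.012,0,0,0,0],[-0.0009,0.015,0,0,0,0],[-0.0011,0.018,0,0,0,0],[-0.0013,0.02,0,0,0,0],[-0.0013,0.02,0,0,0,0]]'
```

```text
time_s: 21.22
position: [0.5425, -0.0008, 0.1005]
tcp_rot: [[-0.063, 0.998, 0.001], [0.998, 0.063, -0.0], [-0.0, 0.001, -1.0]]
force: [0.9, -1.8, 4.4]
opening: 0.293
grasp_force: 30.0
```

```bash
python3 -m handwheel '[[-0.0001,0.002,0,0,0,0],[-0.0002,0.004,0,0,0,0],[-0.0003,0.006,0,0,0,0],[-0.0005,0.008,0,0,0,0],[-0.0006,0.01,0,0,0,0],[-0.0007,0.012,0,0,0,0],[-0.0008,0.013,0,0,0,0],[-0.0008,0.013,0,0,0,0]]'
```

```text
time_s: 21.88
position: [0.5422, 0.011, 0.1007]
tcp_rot: [[-0.064, 0.998, 0.002], [0.998, 0.064, -0.002], [-0.002, 0.002, -1.0]]
force: [-0.2, -6.1, 6.3]
opening: 0.288
grasp_force: 30.0
```

```bash
python3 -m handwheel '[[-0.0001,0.001,0,0,0,0],[-0.0001,0.002,0,0,0,0],[-0.0002,0.003,0,0,0,0],[-0.0003,0.004,0,0,0,0],[-0.0003,0.005,0,0,0,0],[-0.0003,0.005,0,0,0,0],[-0.0003,0.005,0,0,0,0],[-0.0003,0.005,0,0,0,0]]'
```

```text
time_s: 22.55
position: [0.5413, 0.017, 0.1003]
tcp_rot: [[-0.063, 0.998, 0.001], [0.998, 0.063, -0.0], [-0.0, 0.001, -1.0]]
force: [0.5, -2.7, 5.4]
opening: 0.293
grasp_force: 30.0
```

```bash
python3 -m handwheel '[[0,0.0005,0,0,0,0],[0,0.001,0,0,0,0],[0,0.0015,0,0,0,0],[-0.0001,0.002,0,0,0,0],[-0.0001,0.002,0,0,0,0],[-0.0001,0.002,0,0,0,0],[-0.0001,0.002,0,0,0,0],[-0.0001,0.002,0,0,0,0]]'
```

```text
time_s: 23.22
position: [0.5412, 0.0185, 0.1004]
tcp_rot: [[-0.063, 0.998, 0.001], [0.998, 0.063, -0.001], [-0.001, 0.001, -1.0]]
force: [0.1, -4.0, 5.5]
opening: 0.29
grasp_force: 30.0
```

```bash
python3 -m handwheel '[[0,0.0005,0,0,0,0],[0,0.001,0,0,0,0],[0,0.0015,0,0,0,0],[-0.0001,0.002,0,0,0,0],[-0.0001,0.002,0,0,0,0],[-0.0001,0.002,0,0,0,0],[-0.0001,0.002,0,0,0,0],[-0.0001,0.002,0,0,0,0]]'; python3 look.py wrist pics/w7.png; python3 - <<'E'
from h import *
z=np.load('pics/w7.png.npz');cv2.imwrite('pics/w7c.png',z['p'][:300,150:500])
E
```

```text
time_s: 23.88
position: [0.5412, 0.0186, 0.1004]
tcp_rot: [[-0.065, 0.998, 0.001], [0.998, 0.065, -0.004], [-0.004, 0.001, -1.0]]
force: [-0.7, -11.3, 4.9]
opening: 0.289
grasp_force: 30.0
23.9333 [0.5412 0.0186 0.1004] [0.9979 0.0645 0.0007] [ -9.7448  36.4905 101.0674  -0.3088  42.3505 -13.2143]
[[ 0.9979  0.062   0.0201  0.5358]
 [ 0.0651 -0.951  -0.3022  0.1024]
 [ 0.0003  0.3028 -0.953   0.2377]
 [ 0.      0.      0.      1.    ]]
```

View pics/w7c.png

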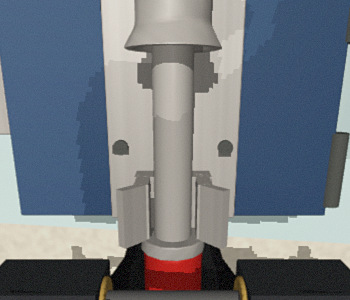

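The collar (172,248) sits against the saddle's rear face, and force rose to 11 N with no motion, so the bar is home. I'll relax, release, lift and check the catch.

```bash
python3 -m handwheel '[[0,-0.001,0,0,0,0],[0.0001,-0.0015,0,0,0,0],[0.0001,-0.0015,0,0,0,0],[0.0001,-0.0015,0,0,0,0],[0.0001,-0.0015,0,0,0,0],[0.0001,-0.0015,0,0,0,0],[0.0001,-0.0015,0,0,0,0],[0.0001,-0.0015,0,0,0,0]]'
python3 -m handwheel '[[0,0,0,0,0,0],[0,0,0,0,0,0],[0,0,0,0,0,0],[0,0,0,0,0,0],[0,0,0,0,0,0],[0,0,0,0,0,0],[0,0,0,0,0,0],[0,0,0,0,0,0]]' 1
python3 -m handwheel '[[0,0,0,0,0,0],[0,0,0.01,0,0,0],[0,0,0.03,0,0,0],[0,0,0.06,0,0,0],[0,0,0.095,0,0,0],[0,0,0.13,0,0,0],[0,0,0.165,0,0,0],[0,0,0.2,0,0,0]]'
python3 -m handwheel '[[0,0.03,0.02,0,0,0],[0,0.06,0.02,0,0,0],[0,0.06,0.02,0,0,0],[0,0.06,0.02,0,0,0],[0,0.06,0.02,0,0,0],[0,0.06,0.02,0,0,0],[0,0.06,0.02,0,0,0],[0,0.06,0.02,0,0,0]]'
python3 look.py wrist pics/w8.png bar_knob saddle; python3 - <<'E'
from h import *
np.set_printoptions(precision=4,suppress=True)
z=np.load('pics/w8.png.npz');p,d,K,M=z['p'],z['d'],z['K'],z['M']
v,u=np.mgrid[0:400,0:640];X=(np.stack([u,v,np.ones_like(u)],-1)@np.linalg.inv(K).T*d[...,None])@M[:3,:3].T+M[:3,3]
a=np.array([-.0629,.998]);n=np.array([.998,.0629]);h=cv2.cvtColor(p,cv2.COLOR_BGR2HSV)
b=(h[...,0]>12)&(h[...,0]<30)&(h[...,1]>120)&(X[...,2]>.1)&(X[...,2]<.15)&(v<250)
print('brass top',b.sum(),np.percentile(X[b][:,2],[5,50,90,98]),X[b].mean(0)[:2]@a)
r=(h[...,1]>150)&((h[...,0]<8)|(h[...,0]>172))&(X[...,2]>.08)&(X[...,2]<.13)&(v<260)&(abs(u-320)<60)
print('knob a',np.percentile(X[r][:,:2]@a,[1,99]),'z',np.percentile(X[r][:,2],98))
E
```

```text
time_s: 24.6
position: [0.5412, 0.0185, 0.1004]
tcp_rot: [[-0.064, 0.998, 0.001], [0.998, 0.064, -0.002], [-0.002, 0.001, -1.0]]
force: [0.2, -6.9, 5.6]
opening: 0.289
grasp_force: 30.0
time_s: 25.27
position: [0.5407, 0.0196, 0.1]
tcp_rot: [[-0.063, 0.998, -0.0], [0.998, 0.063, 0.0], [0.0, -0.0, -1.0]]
force: [0.5, 0.2, -0.4]
opening: 0.812
grasp_force: 0.0
time_s: 25.93
position: [0.5402, 0.0196, 0.3026]
tcp_rot: [[-0.063, 0.998, 0.001], [0.998, 0.063, -0.0], [-0.0, 0.001, -1.0]]
force: [0.9, -0.1, 1.0]
opening: 1.004
grasp_force: 0.0
time_s: 26.6
position: [0.5407, 0.0787, 0.3196]
tcp_rot: [[-0.062, 0.998, -0.001], [0.998, 0.062, -0.0], [-0.0, -0.001, -1.0]]
force: [-0.0, 0.9, -0.6]
opening: 1.0
grasp_force: 0.0
26.65 [0.5408 0.0788 0.3196] [ 0.9981  0.0617 -0.001 ] [-3.4312 19.5838 88.171  -0.0035 72.3    -6.9684]
[[ 0.9981  0.0599  0.0173  0.5358]
 [ 0.0623 -0.9523 -0.2987  0.1619]
 [-0.0014  0.2992 -0.9542  0.4572]
 [ 0.      0.      0.      1.    ]]
bar_knob 0.85 [318.6 228.1] [0.54   0.0179 0.1063]
saddle 0.59 [316.4 197.3] [0.5357 0.05   0.1006]
brass top 197 [0.1277 0.1291 0.13   0.1305] 0.14247718846325322
knob a [-0.0307 -0.0013] z 0.10761474609995307
```

View pics/w8.png

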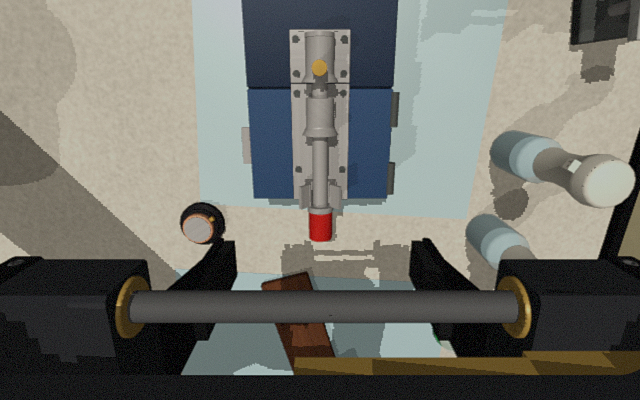

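```bash
python3 - <<'E'
from h import *
np.set_printoptions(precision=4,suppress=True)
a=np.array([-.0629,.998])
for f in('w2','w8'):
    z=np.load(f'pics/{f}.png.npz');p,d,K,M=z['p'],z['d'],z['K'],z['M']
    v,u=np.mgrid[0:400,0:640];X=(np.stack([u,v,np.ones_like(u)],-1)@np.linalg.inv(K).T*d[...,None])@M[:3,:3].T+M[:3,3]
    h=cv2.cvtColor(p,cv2.COLOR_BGR2HSV)
    b=(h[...,0]>12)&(h[...,0]<30)&(h[...,1]>120)&(X[...,2]>.1)&(X[...,2]<.15)&(v<250)
    print(f,b.sum(),np.percentile(X[b][:,2],[5,50,90,98]))
    A=X[...,:2]@a
    for c in range(312,332,4) if f=='w8' else ():
        print(c,[(r,X[r,c,2].round(4),A[r,c].round(4)) for r in range(194,214,2)])
E
```

```text
w2 114 [0.1272 0.1288 0.1301 0.1307]
w8 197 [0.1277 0.1291 0.13   0.1305]
312 [(194, np.float64(0.085), np.float64(0.0151)), (196, np.float64(0.086), np.float64(0.0131)), (198, np.float64(0.086), np.float64(0.0108)), (200, np.float64(0.0855), np.float64(0.0084)), (202, np.float64(0.0845), np.float64(0.0058)), (204, np.float64(0.0905), np.float64(0.0055)), (206, np.float64(0.0961), np.float64(0.0051)), (208, np.float64(0.1037), np.float64(0.0055)), (210, np.float64(0.105), np.float64(0.0037)), (212, np.float64(0.1046), np.float64(0.0014))]
316 [(194, np.float64(0.1005), np.float64(0.0198)), (196, np.float64(0.1011), np.float64(0.0178)), (198, np.float64(0.1002), np.float64(0.0153)), (200, np.float64(0.1016), np.float64(0.0136)), (202, np.float64(0.0998), np.float64(0.0108)), (204, np.float64(0.1007), np.float64(0.0089)), (206, np.float64(0.0999), np.float64(0.0064)), (208, np.float64(0.1051), np.float64(0.0059)), (210, np.float64(0.1072), np.float64(0.0045)), (212, np.float64(0.1055), np.float64(0.0017))]
320 [(194, np.float64(0.1012), np.float64(0.02)), (196, np.float64(0.1011), np.f
[... 638 characters left out ...]
 np.float64(0.1016), np.float64(0.0092)), (206, np.float64(0.0989), np.float64(0.006)), (208, np.float64(0.1045), np.float64(0.0057)), (210, np.float64(0.106), np.float64(0.0041)), (212, np.float64(0.106), np.float64(0.0018))]
328 [(194, np.float64(0.0858), np.float64(0.0153)), (196, np.float64(0.0853), np.float64(0.0129)), (198, np.float64(0.0861), np.float64(0.0109)), (200, np.float64(0.0858), np.float64(0.0085)), (202, np.float64(0.0861), np.float64(0.0063)), (204, np.float64(0.0909), np.float64(0.0056)), (206, np.float64(0.0973), np.float64(0.0055)), (208, np.float64(0.1028), np.float64(0.0052)), (210, np.float64(0.1047), np.float64(0.0036)), (212, np.float64(0.1035), np.float64(0.001))]
```

The collar face is at a=0.0056 and the saddle face at 0.006, so it is touching. The catch cap is back at its starting height.

```bash
python3 -c "
from rig import bot;print(bot.hand_in())"
```

```text
the job is handed in; nothing more can be done
None
```

The lid is shut and the bar is home with its collar against the saddle and the catch down; the other things on the bench were not touched, and I handed the job in at about 27 s of the 62 s allowed.

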